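Reload the shaking syringe warmer and lock its carriers in

ROBOT

A 6-joint arm with a two-finger parallel gripper is mounted at the origin on the work surface. World frame = base frame: x ahead of the robot, y to its left, z up, the work surface at z = 0. Lengths are in m, angles in rad, forces in N, time in s.
With the tool pointing down it reaches from about 0.35 to 0.875 m from the base axis. Payload 4.2 kg.
Tool frame: the origin (TCP) lies on the centre line of the jaws, within the pads' length; the fingertips stand 11 mm ahead of it and the grasp point (between the pads) lies 8 mm behind it; z points along the fingers, y is the line along which they close (so a half turn about z gives the same grasp; the last joint's range is limited). The gripper opens to 87 mm and grips with 3 to 60 N. Pads are 19 mm wide; open, the fingers measure 117 mm over their backs; the gripper's body (75 mm by 190 mm) begins 51 mm behind the grasp point.
Start: joints at [-0.94, 0.385, 0.008, 0, -1.194, -0.259], TCP at [0.227, -0.582, 0.234] pointing down, gripper open.
Joint ranges: [-3.14, 3.14], [-1.21, 2.06], [-1.07, 1.41], [-3.16, 2.05], [-2.99, -0.16], [-3.1, 3.1]. Speed limits (rad/s): [2.79, 2.79, 3.14, 3.14, 3.14, 3.14].

INTERFACE

Orientations are given as a unit quaternion [w, x, y, z].
In Python, from plant import ctrl, cams, order, finder gives the robot as it stands. Calls block until the motion is done:
- ctrl.goto(position, orientation): joint-space move of the TCP to a pose.
- ctrl.movel(position, feed=0.15, frame=None, guard=None): straight line of the TCP; frame=None keeps the orientation; feed is the mean speed in m/s. With guard (N) it stops when the force on the tool has changed by that much, and returns True; else False.
- ctrl.movej(angles): joint-space move.
- ctrl.command_gripper(opening, force=None): opening from 0.0 (shut) to 1.0 (fully open); force is the grip in N (None keeps the last); returns when the fingers have stopped.
- ctrl.dwell(seconds).
- ctrl.ik(position, orientation): joint angles nearest the present ones, or None.
- cams.grab_frame(name): name is "side" or "top" or "wrist"; returns a dict with "img" (420x560x3 uint8, red, green, blue), "vfov" (degrees; the focal length in pixels is half the picture's height over the tangent of half this angle, whatever the lens; pixels are square), "cx", "cy" (the principal point, pixels), "R" (3x3) and "t" (3): a world point X has camera coordinates R X + t. Camera axes: x right, y down, z forward; pixel columns grow to the right and rows downward; lengths in m; the calibration is good to about 2 mm. The wrist camera is an equidistant fisheye: a pixel r from the principal point sees the ray r / f radians off the axis. A picture is of the moment at which its call begins. There is no depth.
A pose or a line that the arm cannot do raises ctrl.Unreachable and nothing moves.
- order.hand_in(): hands the job in; it is judged then, once.
Trained networks look in a picture, given as the dict that the camera call returned (one of the last four; its "shot" number tells which), for a name from the list of things; names that differ only in an ending like _2 or _b are one class to them, and where a whole thing is asked for, a point or a joint stands for the part that bears it (a point fixed in the world has none). Each returns a list of dicts, best first, with "conf" (0 to 1); they miss things now and then, are a little off and sometimes report something else, mostly with a low value. They report only what shows in the picture. A call takes as long as a camera call.
- finder.look_for(thing, picture): "at" ([row, column] in pixels, amid what is visible of it).
- finder.silhouettes(thing, picture): "mask" (420x560 bool, what is visible of it) and "at" ([row, column] in pixels, amid what is visible of it).
Readings, each from a call of its own:
- ctrl.current_time(): time.
- ctrl.current_qpos(): joint angles.
- ctrl.current_dq(): joint speeds.
- ctrl.current_joint_efforts(): joint torques, N m.
- ctrl.current_position(): TCP position.
- ctrl.current_eef_rot(): TCP orientation.
- ctrl.current_force(): force on the tool from outside, world axes, zero at the start.
- ctrl.current_ft_torque(): the same for the moment, N m.
- ctrl.current_gripper_width(): opening from 0.0 (shut) to 1.0 (fully open).
- ctrl.current_gripper_force(): force on a finger pad.
Only numpy, scipy, OpenCV 4.12 (cv2) and the standard library are available. Lean on these libraries where they do the work, as an engineer would, in place of code of your own. Each camera call takes 0.05 s, during which the arm holds its last target. There are 200 camera calls.

TASK

Draw the warmer's locking slide fully open, take the finished syringe carrier out from under the hood and set it flat in the steel delivery tray. Then put every waiting carrier upright into a lane of its own, pull knob towards you, push it under the hood fully home against the back stop, and only when all are home push the locking slide to its end stop so that they are locked in. Leave the other things on the bench where they are.

Things in the scene. Friction and masses are not known exactly. Their poses are not given: they have to be found in the camera images.
- warmer: Shaking dry warmer, fixed: steel base 320 (x) by 372 mm, flat deck 50 mm above the bench. Origin: on the bench below the middle of the middle lane; x runs along the lanes away from the robot, z up. Three open-fronted lanes, centred at y = -80, 0, +80 mm, start at x = -160 mm and end at a back stop at x = 125 mm. Housing behind it 138 mm high; panel on the right 76 mm high.
- lane1 (a point): Point on the deck on the centre line of the right-hand lane, at warmer x = -60, y = -80 mm. A carrier whose origin is here lies in the lane wholly clear of the hood and can be set down or lifted from above; 110 mm further along +x it is fully home against the back stop (origin at x = 50 mm).
- lane2 (a point): The same for the middle lane, y = 0. Lanes are 66 mm wide between rails 14 mm wide, whose rounded tops are 19 mm above the deck.
- lane3 (a point): The same for the left-hand lane, y = +80 mm.
- hood_edge (a point): Middle of the lower front edge of the clear hood that covers the far part of all lanes: warmer x = 25 mm, 82 mm above the deck. The hood is 254 mm wide, flat on top, 6 mm thick, and reaches back to the housing. A carrier fully home still sticks out of it by 50 mm.
- slide (a joint): Locking slide, 0 to 0.040 m along the warmer's +y; about 4 N moves it and it stays where left. 0: open, at its right end stop, its three lugs in line with the rails. 0.040: locked, at the end stop nearer the lanes; a lug 12 mm square, 25 mm high stands in the middle of each lane, centred at warmer x = -34 mm, 3 mm in front of a home carrier. A carrier not home blocks it.
- slide_grip (a point): Centre of the locking slide's upright black grip, 44 mm (warmer x) by 20 mm (warmer y), from 15 to 51 mm above the deck; this point is 33 mm above the deck, at warmer x = -34 mm, y = -215 mm when open, -175 mm when locked. Pinch it from above across its 20 mm.
- cold1: Waiting syringe carrier on the bench, may be absent: white plate 150 (x) by 58 mm, 14 mm thick, two syringes lying on it (31 mm high, 18 mm either side of the middle), 0.2 to 0.4 kg. Origin: centre of its underside; x towards the nose that enters the lane first. Lifting handle over the centre: upright blade 44 (x) by 14 mm, 14 to 66 mm high, capped 48 by 26 mm to 72 mm. Grip below the cap.
- cold2: Waiting carrier like cold1, may be absent.
- cold3: Waiting carrier like cold1, may be absent.
- cold1_knob (a point): Pull knob of cold1, at carrier x = -60, y = 0, this point 50 mm above the underside: upright steel post 16 mm in diameter, 14 to 66 mm high, with a cap 24 mm in diameter to 72 mm. It is at the tail, the end that stays outside the hood. With the fingers closing across the carrier, handle and knob can be pinched below the cap with the fingertips 34 mm above the underside.
- cold2_knob (a point): Pull knob of cold2, as for cold1.
- cold3_knob (a point): Pull knob of cold3, as for cold1.
- warm1: Finished carrier, same shape as cold1, at the start fully home in the right-hand lane (lane1), nose to the back stop. Exactly one of warm1, warm2 and warm3 is present, the others are absent.
- warm2: The same in lane2.
- warm3: The same in lane3.
- tray: Steel delivery tray, fixed: 120 mm (its x) by 215 mm (its y), walls 18 mm high and 4 mm thick, floor 4 mm thick, open at the top. Origin: centre of its underside. A carrier fits in lengthwise along the tray's y, either way round.
- feedbottle1: Bystander: capped feeding bottle, 48 mm in diameter, 85 mm high; origin centre of its underside.
- feedbottle2: Bystander: a second such bottle.
- jar: Bystander: glass jar, 60 mm in diameter, 65 mm high; origin centre of its underside.
- labelroll: Bystander: roll of labels lying flat, 76 mm in diameter, 30 mm high; origin centre of its underside.
- bowl: Bystander: steel bowl, 100 mm in diameter, 45 mm high; origin centre of its underside.
- spatula: Bystander: spatula lying on the bench, 180 mm long; origin at its underside.

How it is judged:
On the way, in this order (a step that is already met when the one before it is completed fails the run):
1. the locking slide is drawn fully open (value of joint slide below 0.003 m), for 0.2 s.
2. with the slide still open, the finished carrier is in the tray and every waiting carrier is fully home in the warmer (x of cold1 in the frame of warmer between 0.045 and 0.054 m and y of cold1 in the frame of warmer between -0.09 and 0.09 m and z of cold1 in the frame of warmer between 0.045 and 0.06 m and x of each of cold1_knob, cold2_knob, cold3_knob in the frame of warmer below 0 m and angle between each of cold1, cold2, cold3's own z axis and vertical below 0.12 rad and x of cold2 in the frame of warmer between 0.045 and 0.054 m and y of cold2 in the frame of warmer between -0.09 and 0.09 m and z of cold2 in the frame of warmer between 0.045 and 0.06 m and x of cold3 in the frame of warmer between 0.045 and 0.054 m and y of cold3 in the frame of warmer between -0.09 and 0.09 m and z of cold3 in the frame of warmer between 0.045 and 0.06 m and x of warm1 in the frame of tray between -0.06 and 0.06 m and y of warm1 in the frame of tray between -0.1 and 0.1 m and z of each of warm1, warm2, warm3 in the frame of tray below 0.009 m and angle between each of warm1, warm2, warm3's own z axis and vertical below 0.06 rad and x of warm2 in the frame of tray between -0.06 and 0.06 m and y of warm2 in the frame of tray between -0.1 and 0.1 m and x of warm3 in the frame of tray between -0.06 and 0.06 m and y of warm3 in the frame of tray between -0.1 and 0.1 m and value of joint slide below 0.006 m), for 0.2 s.
At the end, for the whole second after the job is handed in: The locking slide is within 3 mm of its locked end stop; every carrier that waited on the bench stands flat in a lane, within 5 mm of fully home, pull knob outside the hood; the finished carrier lies flat on the floor of the delivery tray, at rest (x of cold1 in the frame of warmer between 0.045 and 0.054 m and y of cold1 in the frame of warmer between -0.09 and 0.09 m and z of cold1 in the frame of warmer between 0.045 and 0.06 m and x of each of cold1_knob, cold2_knob, cold3_knob in the frame of warmer below 0 m and angle between each of cold1, cold2, cold3's own z axis and vertical below 0.12 rad and x of cold2 in the frame of warmer between 0.045 and 0.054 m and y of cold2 in the frame of warmer between -0.09 and 0.09 m and z of cold2 in the frame of warmer between 0.045 and 0.06 m and x of cold3 in the frame of warmer between 0.045 and 0.054 m and y of cold3 in the frame of warmer between -0.09 and 0.09 m and z of cold3 in the frame of warmer between 0.045 and 0.06 m and x of warm1 in the frame of tray between -0.06 and 0.06 m and y of warm1 in the frame of tray between -0.1 and 0.1 m and z of each of warm1, warm2, warm3 in the frame of tray below 0.009 m and angle between each of warm1, warm2, warm3's own z axis and vertical below 0.06 rad and x of warm2 in the frame of tray between -0.06 and 0.06 m and y of warm2 in the frame of tray between -0.1 and 0.1 m and x of warm3 in the frame of tray between -0.06 and 0.06 m and y of warm3 in the frame of tray between -0.1 and 0.1 m and value of joint slide above 0.037 m and linear speed of each of warm1, warm2, warm3 below 0.02 m/s); the robot touches nothing.
It fails at once if another thing on the bench is shifted more than 40 mm (distance of any of feedbottle1, feedbottle2, jar, labelroll, bowl, spatula from where it was at the start of the episode above 0.04 m).
Of cold1, cold2, cold3 only 2 to 3 are there at a start; the rules pass over those that are not, and their reading is None.
Of warm1, warm2, warm3 only 1 to 1 are there at a start; the rules pass over those that are not, and their reading is None.
At some moment in a run one of cold1, cold2, cold3 may be knocked a few centimetres aside while the robot is not near it.
Once in a run the grip may slacken for a moment while it holds something.
It also fails if it takes over 210 s, if anything falls off the work surface, if the arm or the gripper's body presses on something with over 40 N, if the wrist force passes 120 N, or if a joint passes its speed limit or range.

## Working session

There is one attempt and no reset: what is moved stays moved. The work goes in short steps, each a Python script; the robot and the scene stay as the last script left them, time stands still between calls to the robot, and variables do not carry over. Pictures are saved under pics/ and viewed, at most 14 in all, crops included, and the job is handed in when it is done.

```bash
ls; mkdir -p pics; python3 - <<'E'
from plant import ctrl,cams,order,finder
import cv2,numpy as np
for n in ["top","side"]:
    f=cams.grab_frame(n); cv2.imwrite(f"pics/{n}0.png",cv2.cvtColor(f["img"],cv2.COLOR_RGB2BGR))
    print(n,f["vfov"],f["cx"],f["cy"],np.round(f["R"],3).tolist(),np.round(f["t"],3).tolist())
    for t in ["warmer","slide_grip","cold1","cold1_knob","warm1","tray","feedbottle1","jar","labelroll","bowl","spatula"]:
        print(t,[(np.round(d["at"]).tolist(),round(d["conf"],2)) for d in finder.look_for(t,f)])
print(ctrl.current_time(),ctrl.current_eef_rot())
E
```

```text
pics
top 56.55054668128661 280.35094236516835 213.26927181000835 [[0.012, -1.0, 0.005], [-0.999, -0.013, -0.036], [0.036, -0.004, -0.999]] [-0.03, 0.495, 1.32]
warmer [([189.0, 329.0], 0.69)]
slide_grip [([200.0, 374.0], 0.5)]
cold1 [([220.0, 239.0], 0.97), ([218.0, 177.0], 0.6), ([229.0, 209.0], 0.56)]
cold1_knob [([219.0, 180.0], 0.86)]
warm1 [([190.0, 339.0], 0.77)]
tray [([167.0, 156.0], 0.73), ([162.0, 228.0], 0.7)]
feedbottle1 [([182.0, 154.0], 0.75), ([165.0, 157.0], 0.54), ([199.0, 369.0], 0.4)]
jar [([194.0, 137.0], 0.88), ([227.0, 208.0], 0.38)]
labelroll [([205.0, 424.0], 0.65), ([218.0, 178.0], 0.61), ([167.0, 158.0], 0.21)]
bowl [([263.0, 415.0], 0.71), ([181.0, 155.0], 0.58)]
spatula [([252.0, 128.0], 0.6)]
side 45.45746635756619 275.46362204530277 211.28801810849774 [[-0.786, -0.618, -0.007], [-0.398, 0.515, -0.759], [0.473, -0.594, -0.651]] [0.397, 0.282, 1.389]
warmer [([191.0, 287.0], 0.94)]
slide_grip [([168.0, 317.0], 0.78), ([159.0, 353.0], 0.42)]
cold1 [([255.0, 263.0], 0.9), ([304.0, 219.0], 0.85)]
cold1_knob [([296.0, 213.0], 0.61), ([170.0, 314.0], 0.34), ([255.0, 263.0], 0.26)]
warm1 [([176.0, 294.0], 0.74), ([299.0, 218.0], 0.42)]
tray [([241.0, 202.0], 0.84)]
feedbottle1 [([277.0, 149.0], 0.84), ([292.0, 160.0], 0.59)]
jar [([316.0, 161.0], 0.76), ([190.0, 290.0], 0.7)]
labelroll [([298.0, 218.0], 0.74), ([158.0, 352.0], 0.53)]
bowl [([169.0, 316.0], 0.37)]
spatula [([371.0, 203.0], 0.74), ([292.0, 164.0], 0.64)]
1.2 [ 1.30653712e-05 -1.84830642e-01  9.82770387e-01  1.97283758e-06]
```

View pics/top0.png

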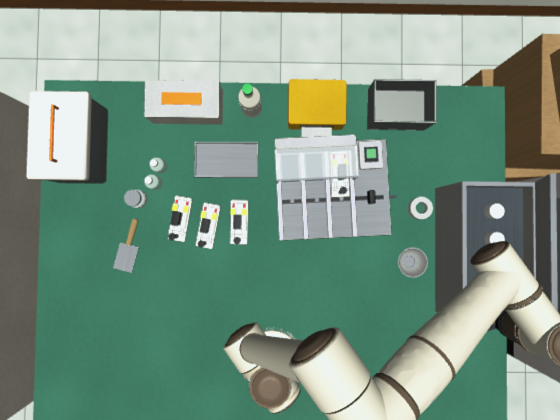

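View pics/side0.png

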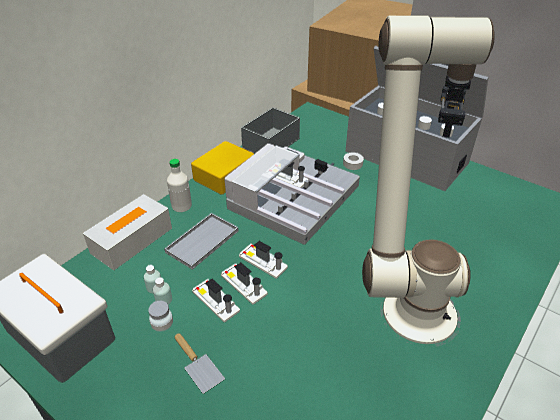

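```bash
cat > h.py <<'E'
from plant import ctrl,cams,order,finder
import cv2,numpy as np
from scipy.spatial.transform import Rotation as Rot
def foc(f): return 210/np.tan(np.radians(f["vfov"])/2)
def unproj(f,rc,z,fish=False):
    """world point on height z seen at [row,col]"""
    d=np.array([rc[1]-f["cx"],rc[0]-f["cy"]])/foc(f)
    if fish:
        th=np.linalg.norm(d); d=d*(np.tan(th)/th if th>1e-9 else 1)
    R=np.array(f["R"]);t=np.array(f["t"]); c=-R.T@t; v=R.T@np.array([d[0],d[1],1])
    return c+v*(z-c[2])/v[2]
def proj(f,X,fish=False):
    p=np.array(f["R"])@np.array(X)+np.array(f["t"]); d=p[:2]/p[2]
    if fish:
        r=np.linalg.norm(d); d=d*(np.arctan(r)/r if r>1e-9 else 1)
    return np.array([f["cy"]+d[1]*foc(f),f["cx"]+d[0]*foc(f)])
def quat(yaw):
    """tool down, closing line (tool y) along world direction yaw+90deg"""
    # tool x=(c,s,0), z=-z, y=z cross x
    c,s=np.cos(yaw),np.sin(yaw)
    q=Rot.from_matrix(np.array([[c,s,0],[s,-c,0],[0,0,-1]])).as_quat()
    return [q[3],q[0],q[1],q[2]]
def save(f,n): cv2.imwrite(f"pics/{n}.png",cv2.cvtColor(f["img"],cv2.COLOR_RGB2BGR))
E
python3 - <<'E'
from h import *
f=cams.grab_frame("top")
for n,rc,z in [("tray",(160,226),.01),("c1",(219,179),.014),("c2",(226,208),.014),("c3",(222,239),.014),("wFL",(240,279),.05),("wFR",(236,391),.05),("grip",(197,372),.1),("bowl",(262,412),.02),("roll",(207,421),.02)]:
    print(n,np.round(unproj(f,rc,z),3))
for p in [(.55,.2,.42),(.55,-.1,.42)]:
  for y in (0,np.pi): print(p,y,ctrl.ik(p,quat(y)))
for p in [(.5,.2,.42),(.45,-.1,.42),(.42,.2,.4)]:
  print(p,ctrl.ik(p,quat(0)))
E
```

```text
tray [0.675 0.164 0.01 ]
c1 [0.472 0.319 0.014]
c2 [0.449 0.22  0.014]
c3 [0.464 0.116 0.014]
wFL [ 0.406 -0.02   0.05 ]
wFR [ 0.424 -0.389  0.05 ]
grip [ 0.548 -0.314  0.1  ]
bowl [ 0.337 -0.469  0.02 ]
roll [ 0.523 -0.499  0.02 ]
(0.55, 0.2, 0.42) 0 [ 0.62533591  0.25276203  0.27151959  0.         -1.58955389  0.94546042]
(0.55, 0.2, 0.42) 3.141592653589793 [ 0.62533591  0.25276203  0.27151959  0.         -1.58955389 -2.19613223]
(0.55, -0.1, 0.42) 0 [ 0.11004914  0.20300786  0.20671214  0.         -1.57450061  1.46074719]
(0.55, -0.1, 0.42) 3.141592653589793 [ 0.11004914  0.20300786  0.20671214  0.         -1.57450061 -1.68084547]
(0.5, 0.2, 0.42) [ 0.68178466  0.16442825  0.15869401  0.         -1.56506209  0.88901167]
(0.45, -0.1, 0.42) [ 0.13533353  0.01896086 -0.00459859  0.         -1.54723687  1.43546279]
(0.42, 0.2, 0.4) [ 0.79507837  0.02856528 -0.04216115  0.         -1.5000699   0.77571796]
```

View wrist.

```bash
python3 - <<'E'
from h import *
ctrl.goto((.5,-.17,.42),quat(0))
f=cams.grab_frame("wrist"); save(f,"w_warm"); print(f["vfov"],f["cx"],f["cy"],np.round(-np.array(f["R"]).T@f["t"],3),np.round(f["R"],3).tolist())
np.save("fw.npy",f,allow_pickle=True)
for t in ["slide_grip","cold1_knob","warm1"]:
    print(t,[(np.round(d["at"]).tolist(),round(d["conf"],2)) for d in finder.look_for(t,f)])
ctrl.goto((.5,.2,.42),quat(0))
f=cams.grab_frame("wrist"); save(f,"w_cold");np.save("fc.npy",f,allow_pickle=True)
for t in ["tray","cold1_knob","cold1"]:
    print(t,[(np.round(d["at"]).tolist(),round(d["conf"],2)) for d in finder.look_for(t,f)])
print(ctrl.current_time())
E
```

```text
65.70646984690485 275.98309999922594 203.92287334857872 [ 0.578 -0.17   0.569] [[-0.002, -1.0, -0.0], [-0.959, 0.002, 0.282], [-0.282, 0.001, -0.959]]
slide_grip [([134.0, 367.0], 0.8)]
cold1_knob [([179.0, 44.0], 0.6)]
warm1 [([113.0, 308.0], 0.89), ([134.0, 368.0], 0.39)]
tray [([54.0, 297.0], 0.55)]
cold1_knob [([172.0, 208.0], 0.64), ([105.0, 157.0], 0.51)]
cold1 [([181.0, 262.0], 0.81), ([174.0, 323.0], 0.81), ([171.0, 210.0], 0.79)]
4.9417
```

View pics/w_warm.png

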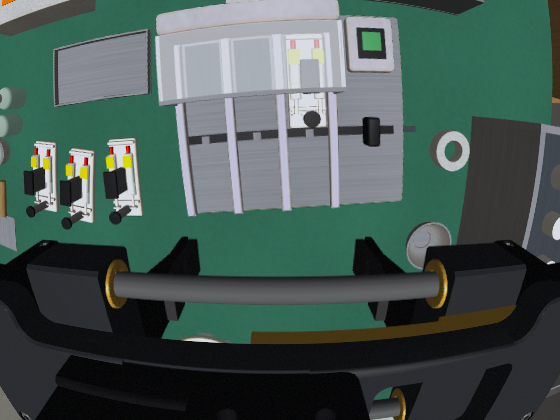

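View pics/w_cold.png

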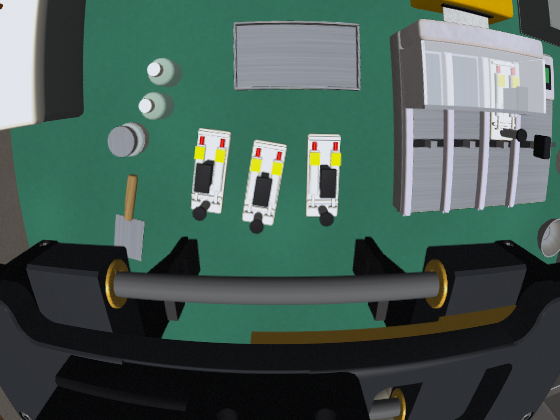

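```bash
python3 - <<'E'
import cv2
a=cv2.imread("pics/w_warm.png")[20:220,155:415]; cv2.imwrite("pics/w_warm_z.png",cv2.resize(a,None,fx=3,fy=3,interpolation=cv2.INTER_CUBIC))
b=cv2.imread("pics/w_cold.png")[10:240,180:370]; cv2.imwrite("pics/w_cold_z.png",cv2.resize(b,None,fx=2.6,fy=2.6,interpolation=cv2.INTER_CUBIC))
E
```

```text
(no output)
```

View pics/w_warm_z.png

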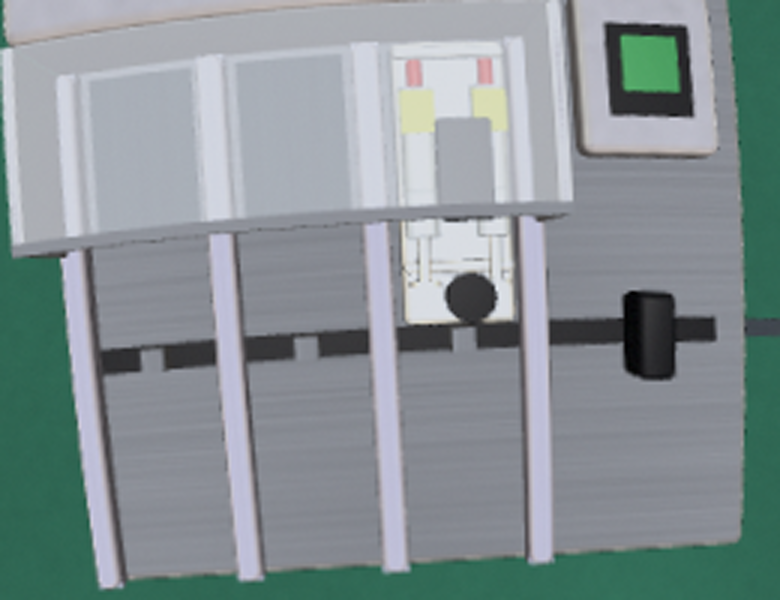

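View pics/w_cold_z.png

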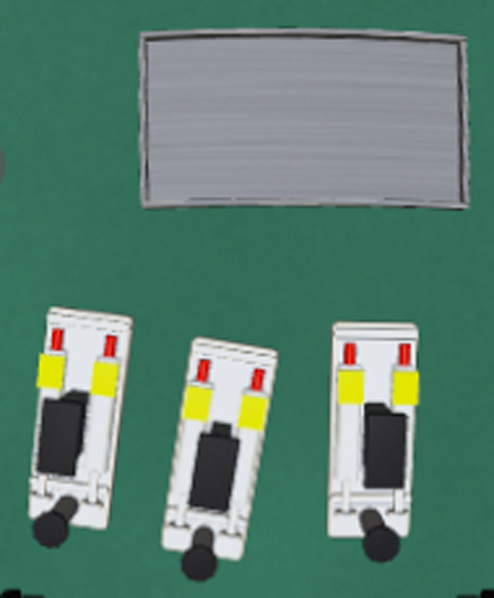

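```bash
cat >> h.py <<'E'
from scipy.optimize import least_squares
def fit(f,feats,x0,fish=True):
    """feats: (local xyz, [row,col]); pose (x,y,yaw) on the bench"""
    def X(p,l): c,s=np.cos(p[2]),np.sin(p[2]); return [p[0]+c*l[0]-s*l[1],p[1]+s*l[0]+c*l[1],l[2]]
    r=least_squares(lambda p:np.concatenate([(proj(f,X(p,l),fish)-rc) for l,rc in feats]),x0,loss="soft_l1")
    res=np.array([proj(f,X(r.x,l),fish)-rc for l,rc in feats])
    return r.x,res
E
cat > fit1.py <<'E'
from h import *
f=np.load("fw.npy",allow_pickle=True).item()
zz=lambda x,y:(20+y/3-.33,155+x/3-.33)
F=[((-.16,.12,.069),zz(111,586)),((-.16,.04,.069),zz(251,579)),((-.16,-.04,.069),zz(397,571)),((-.16,-.12,.069),zz(541,562)),((-.01,-.08,.122),zz(470,297)),((-.034,-.175,.101),zz(653,336)),((-.16,-.246,.05),zz(741,541))]
p,r=fit(f,F,[.57,-.15,0]); print("W",np.round(p,4).tolist(),np.round(r,1).tolist())
f=np.load("fc.npy",allow_pickle=True).item()
zz=lambda p:(10+p[1]/2.6-.3,180+p[0]/2.6-.3)
loc=[(-.06,0,.072),(0,0,.072),(.075,.029,.014),(.075,-.029,.014),(-.075,-.029,.014),(-.075,.029,.014)]
for n,P,x0 in [("A",[(51,529),(61,436),(47,308),(132,320),(105,529),(27,513)],[.47,.32,0]),
 ("B",[(199,563),(213,472),(194,337),(278,350),(242,559),(161,549)],[.45,.22,0]),
 ("C",[(381,543),(385,449),(333,322),(418,325),(410,537),(328,537)],[.46,.12,0])]:
    p,r=fit(f,[(l,zz(q)) for l,q in zip(loc,P)],x0); print(n,np.round(p,4).tolist(),np.round(r,1).tolist())
p,r=fit(f,[(l,zz(q)) for l,q in zip([(.06,.1075,.018),(.06,-.1075,.018),(-.06,-.1075,.018),(-.06,.1075,.018)],[(140,32),(467,38),(468,208),(141,207)])],[.67,.16,0]); print("T",np.round(p,4).tolist(),np.round(r,1).tolist())
E
python3 fit1.py
```

```text
W [0.5777, -0.1374, 0.0549] [[0.6, -1.8], [0.5, -1.1], [0.5, -0.5], [0.7, 0.5], [-3.1, 0.0], [-1.4, 1.8], [0.5, 1.7]]
A [0.4761, 0.3175, -0.1569] [[0.2, -0.5], [0.4, -1.0], [-1.4, 0.4], [-1.8, 0.4], [0.5, 0.7], [1.9, -0.1]]
B [0.4532, 0.2223, -0.1677] [[0.4, 0.2], [0.2, 0.4], [-0.8, -0.8], [-0.4, 0.4], [1.0, 0.0], [-0.2, -0.4]]
C [0.4668, 0.1178, -0.0021] [[0.5, 0.3], [0.7, 0.4], [-0.8, -0.4], [-1.2, 0.3], [0.2, -0.3], [0.3, -0.3]]
T [0.6769, 0.164, 0.0053] [[-0.4, -0.5], [-0.8, 0.3], [0.9, 0.8], [0.3, -0.5]]
```

```bash
python3 - <<'E'
import re
s=open("h.py").read()
s=s.replace("(proj(f,X(p,l),fish)-rc)","((proj(f,X(p,l),fish)-C)*p[3]+C-rc)").replace("proj(f,X(r.x,l),fish)-rc","(proj(f,X(r.x,l),fish)-C)*r.x[3]+C-rc").replace('    r=least','    C=np.array([f["cy"],f["cx"]])\n    r=least').replace(',x0,loss',',list(x0)+[1],loss')
open("h.py","w").write(s)
E
python3 fit1.py
```

```text
W [0.578, -0.1382, 0.0555, 0.9794] [[0.2, 0.5], [0.1, 0.2], [0.2, -0.2], [0.4, -0.2], [-1.5, -0.1], [-0.2, 0.3], [0.3, -0.5]]
A [0.4771, 0.3205, -0.1619, 0.9742] [[-0.7, -0.5], [0.5, -1.0], [0.0, 0.9], [-0.4, 0.0], [-0.2, 0.3], [1.1, 0.3]]
B [0.4536, 0.2226, -0.1678, 0.9864] [[-0.1, 0.2], [0.1, 0.4], [-0.2, -0.7], [0.2, 0.1], [0.5, -0.1], [-0.6, -0.1]]
C [0.4672, 0.1165, -0.0028, 0.9847] [[0.0, 0.3], [0.7, 0.4], [0.0, -0.1], [-0.4, 0.0], [-0.2, -0.5], [-0.2, -0.1]]
T [0.6795, 0.1637, 0.0053, 0.9903] [[-0.0, 0.1], [-0.4, -0.4], [0.5, 0.1], [-0.1, 0.1]]
```

```bash
cat >> h.py <<'E'
WX,WY,WA=.578,-.1382,.0555
TX,TY,TA=.6785,.1637,.0053
def W(x,y,z): c,s=np.cos(WA),np.sin(WA); return np.array([WX+c*x-s*y,WY+s*x+c*y,.05+z])  # z above deck
def toW(p): c,s=np.cos(WA),np.sin(WA); d=np.array(p)[:2]-[WX,WY]; return np.array([c*d[0]+s*d[1],-s*d[0]+c*d[1],p[2]-.05])
def st(m=""): print(m,"t",round(ctrl.current_time(),1),"tcpW",np.round(toW(ctrl.current_position()),4),"F",np.round(ctrl.current_force(),1),"g",round(ctrl.current_gripper_width()*87,1),round(ctrl.current_gripper_force(),1))
E
python3 - <<'E'
from h import *
q=quat(WA)
ctrl.command_gripper(.6,25)
ctrl.goto(W(-.034,-.175,.13),q)
f=cams.grab_frame("wrist"); save(f,"grip1"); print([(np.round(d["at"]).tolist(),round(d["conf"],2)) for d in finder.look_for("slide_grip",f)], proj(f,W(-.034,-.175,.033),True))
print(ctrl.movel(W(-.034,-.175,.031),.1,guard=10)); st("down")
E
```

```text
[([207.0, 270.0], 0.83), ([119.0, 190.0], 0.54)] [211.95445697 277.83629343]
False
down t 9.1 tcpW [-0.0334 -0.1752  0.0318] F [0.  0.8 0.7] g 52.6 0.0
```

View pics/grip1.png

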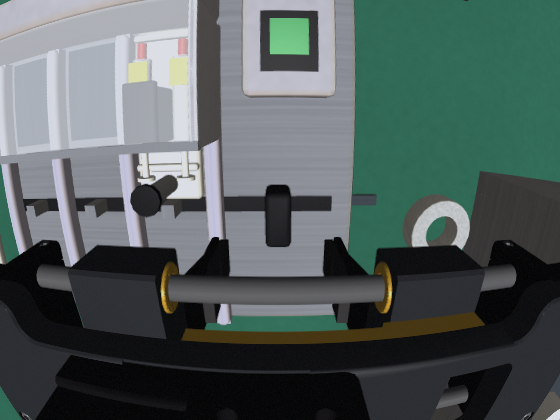

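The grip shows at about (215, 278), midway between the open fingers, so I pinch it and draw the slide.

```bash
python3 - <<'E'
from h import *
ctrl.command_gripper(0,30); st("pinch")
p=ctrl.current_position()
d=W(0,-1,0)-W(0,0,0)
r=ctrl.movel(p+d*.036,.06,guard=25); st(f"a {r}")
r=ctrl.movel(p+d*.0425,.02,guard=14); st(f"b {r}")
ctrl.dwell(.3)
ctrl.command_gripper(.6); ctrl.movel(W(-.034,-.215,.13),.2)
f=cams.grab_frame("wrist"); save(f,"open")
st()
E
```

```text
pinch t 9.8 tcpW [-0.034  -0.1753  0.0311] F [-0.2 -0.8  0.1] g 20.0 30.0
a False t 10.5 tcpW [-0.0338 -0.2112  0.0311] F [0.7 2.2 0.9] g 19.9 30.0
b True t 10.9 tcpW [-0.0338 -0.215   0.0311] F [-0.6  0.9  3.5] g 19.7 30.0
 t 12.7 tcpW [-0.035  -0.2143  0.1281] F [-0.4  0.1 -1.2] g 52.4 0.0
```

View pics/open.png

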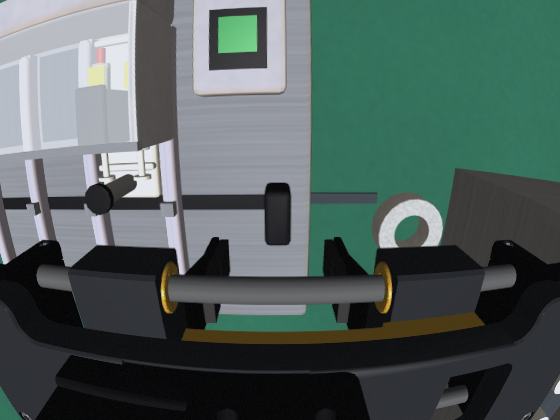

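```bash
python3 - <<'E'
from h import *
q=quat(WA)
ctrl.movel(W(-.034,-.2,.15),.3)
ctrl.goto(W(-.011,-.08,.13),q)
r=ctrl.movel(W(-.011,-.08,.047),.1,guard=8); st(f"knob {r}")
ctrl.command_gripper(0,30); st("pinch")
r=ctrl.movel(W(-.121,-.08,.047),.1,guard=25); st(f"pulled {r}")
ctrl.command_gripper(.6)
ctrl.movel(W(-.121,-.08,.12),.25)
f=cams.grab_frame("wrist"); save(f,"pulled")
for t in ["warm1","cold1_knob"]: print(t,[(np.round(d["at"]).tolist(),round(d["conf"],2)) for d in finder.look_for(t,f)])
print(proj(f,W(-.12,-.08,.072),True),proj(f,W(-.06,-.08,.072),True))
for a in (1,-1): print(ctrl.ik((TX,TY,.28),quat(TA+a*np.pi/2)))
E
```

```text
knob False t 14.5 tcpW [-0.0105 -0.0803  0.0477] F [ 0.3 -0.4  0.3] g 52.4 0.0
pinch t 15.2 tcpW [-0.011  -0.0801  0.0471] F [-0.7  0.3  0.6] g 21.1 29.8
pulled False t 16.4 tcpW [-0.1219 -0.0799  0.047 ] F [-3.3 -0.1  5.1] g 21.1 30.1
warm1 [([141.0, 275.0], 0.73)]
cold1_knob []
[232.38632223 277.28896055] [139.82980851 277.25051466]
[ 0.46774219  0.49024218  0.29095645  0.         -1.37151059  2.67915047]
[ 0.46774219  0.49024218  0.29095645  0.         -1.37151059 -0.46244219]
```

View pics/pulled.png

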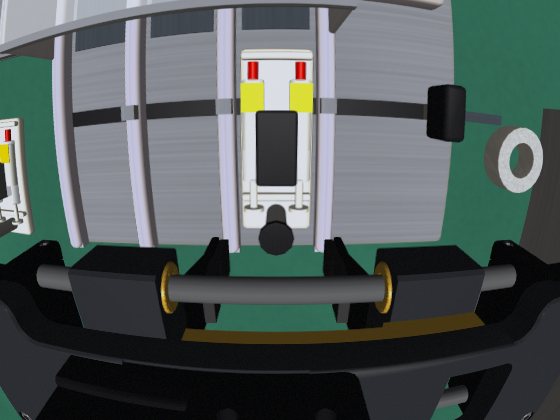

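```bash
python3 - <<'E'
from h import *
f=cams.grab_frame("wrist")
for n,p,o in [("rail-120 end",(-.16,-.12,.019),(250,320)),("rail-40 end",(-.16,-.04,.019),(251,235)),("grip top",(-.034,-.215,.051),(111,449)),("lug top",(-.034,-.04,.025),(105,225)),("lug top",(-.034,-.12,.025),(105,328)),
 ("base corner",(-.16,-.246,0),(240,440)),("knob",(-.12,-.08,.072),(238,276)),("handle",(-.06,-.08,.072),(148,276)),("noseL",(.015,-.051,.014),(51,242)),("noseR",(.015,-.109,.014),(51,311))]:
    print(n,np.round(proj(f,W(*p),True),1),o)
p=ctrl.current_position();print(p,-np.array(f["R"]).T@f["t"])
E
```

```text
rail-120 end [252.4 324.6] (250, 320)
rail-40 end [252.5 230.3] (251, 235)
grip top [107.7 461.1] (111, 449)
lug top [ 98.8 223.4] (105, 225)
lug top [ 98.8 331.4] (105, 328)
base corner [240.1 445.6] (240, 440)
knob [231.6 277.7] (238, 276)
handle [137.9 277.7] (148, 276)
noseL [ 37.6 239.6] (51, 242)
noseR [ 37.6 314.9] (51, 311)
[ 0.46079336 -0.22460955  0.168798  ] [ 0.53901578 -0.21971722  0.31798986]
```

```bash
python3 - <<'E'
from h import *
ctrl.movel(W(-.065,-.08,.12),.25)
r=ctrl.movel(W(-.065,-.08,.0445),.1,guard=8); st(f"handle {r}")
ctrl.command_gripper(0,45); st("grip")
ctrl.movel(W(-.065,-.08,.25),.15); st("lift")
ctrl.goto((TX,TY,.28),quat(TA-np.pi/2)); st("over")
f=cams.grab_frame("wrist"); save(f,"overtray")
r=ctrl.movel((TX,TY,.12),.15,guard=12); st(f"d {r}")
f=cams.grab_frame("side"); save(f,"overtray_s")
E
```

```text
handle False t 19.2 tcpW [-0.0645 -0.0802  0.0452] F [0.9 0.2 0.4] g 52.2 0.0
grip t 19.8 tcpW [-0.0649 -0.0802  0.0447] F [0.7 0.1 0.8] g 24.5 45.0
lift t 21.3 tcpW [-0.0655 -0.0798  0.2488] F [ 0.3 -0.1 -3.3] g 24.3 48.8
over t 23.2 tcpW [0.1171 0.2952 0.23  ] F [-0.4 -0.7 -3.8] g 24.2 48.8
d False t 24.5 tcpW [0.1179 0.296  0.0714] F [-0.6  1.2 -3.5] g 24.8 48.8
```

View pics/overtray_s.png

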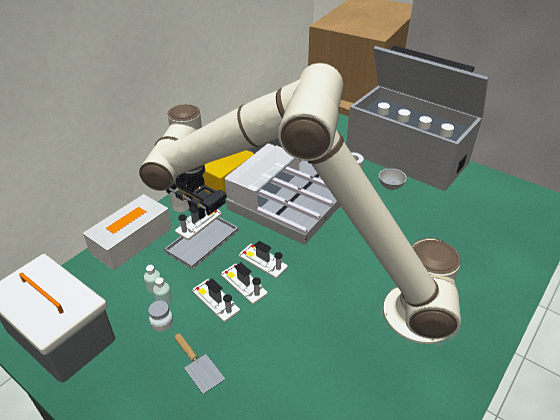

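```bash
python3 - <<'E'
from h import *
r=ctrl.movel((TX,TY,.062),.1,guard=12); st(f"d {r}")
r=ctrl.movel((TX,TY,.040),.02,guard=5); st(f"touch {r}"); print(ctrl.current_position())
ctrl.command_gripper(.6); st("rel")
ctrl.movel((TX,TY,.2),.2)
ctrl.movel((TX-.08,TY,.25),.2)
f=cams.grab_frame("wrist"); save(f,"intray")
ctrl.command_gripper(0)
ctrl.goto((.45,.03,.06),quat(0))
r=ctrl.movel((.45,.03,.0),.02,guard=4); print("bench",r,ctrl.current_position(),ctrl.current_force())
ctrl.movel((.45,.03,.3),.2)
E
```

```text
d False t 25.3 tcpW [0.1178 0.296  0.0126] F [-0.4 -1.4 -3.5] g 24.3 48.8
touch True t 26.0 tcpW [ 0.1173  0.2958 -0.0011] F [-0.5  0.5  5.4] g 24.5 53.6
[0.67867037 0.16361419 0.04893034]
rel t 26.8 tcpW [ 0.1157  0.2954 -0.0035] F [ 0.1  0.1 -0.8] g 52.1 0.0
bench True [0.45005616 0.03001987 0.0134083 ] [-1.31418104  0.16352532  3.6199005 ]
```

View pics/intray.png

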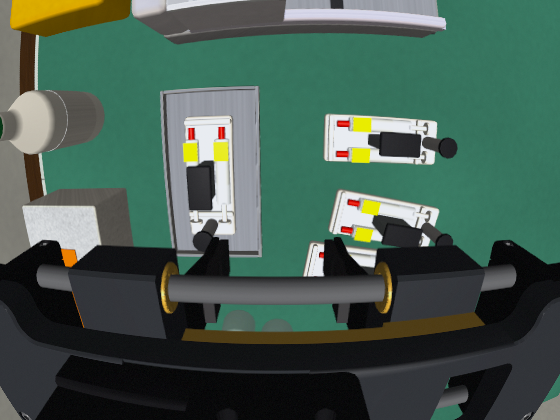

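The finished carrier lies flat inside the tray (tray cols 163–260, carrier around (175, 208)). Next I recheck the waiting carriers from the earlier viewpoint and pick up C.

```bash
cat >> h.py <<'E'
REF={"A":(.4771,.3205,-.1619),"B":(.4536,.2226,-.1678),"C":(.4672,.1165,-.0028)}
def blobs(f):
    """white plate-ish components left of the warmer: centroid, world point, direction"""
    a=f["img"].astype(int); m=(a.min(2)>150).astype(np.uint8); m[:112]=0; m[238:]=0; m[:,:165]=0; m[:,385:]=0
    m=cv2.morphologyEx(m,cv2.MORPH_CLOSE,np.ones((13,13)))
    n,l,s,c=cv2.connectedComponentsWithStats(m); out=[]
    for i in range(1,n):
        if s[i,4]<800: continue
        pts=np.argwhere(l==i); pw=np.array([unproj(f,p,.014,True)[:2] for p in pts[::7]])
        (cx,cy),(w,h),ang=cv2.minAreaRect((pw*1000).astype(np.float32)); ang=np.radians(ang+(0 if w>h else 90))
        ang=(ang+np.pi/2)%np.pi-np.pi/2
        out.append((cx/1000,cy/1000,ang,s[i,4]))
    return sorted(out,key=lambda o:-o[1])
def look_cold():
    ctrl.goto((.5,.2,.42),quat(0)); ctrl.dwell(.2); return cams.grab_frame("wrist")
E
python3 - <<'E'
from h import *
for o in blobs(np.load("fc.npy",allow_pickle=True).item()): print("ref",np.round(o,4))
f=look_cold(); save(f,"w_cold2")
for o in blobs(f): print("now",np.round(o,4))
print([(np.round(d["at"]).tolist(),round(d["conf"],2)) for d in finder.look_for("cold1",f)])
E
```

```text
ref [ 4.758e-01  3.172e-01 -1.765e-01  2.017e+03]
ref [ 4.532e-01  2.230e-01 -1.785e-01  2.052e+03]
ref [ 4.676e-01  1.182e-01 -3.000e-03  2.002e+03]
now [ 4.691e-01  2.572e-01 -1.696e-01  4.941e+03]
now [ 4.666e-01  1.182e-01 -2.200e-03  2.004e+03]
[([169.0, 222.0], 0.86), ([175.0, 322.0], 0.67)]
```

```bash
cat >> h.py <<'E'
def pick(x,y,a):
    q=quat(a); ctrl.command_gripper(.55)
    ctrl.goto((x,y,.16),q)
    r=ctrl.movel((x,y,.0445),.12,guard=8); st(f"at handle {r}")
    ctrl.command_gripper(0,50); st("grip")
    ctrl.movel((x,y,.26),.2); st("lift")
def place(ly):
    q=quat(WA)
    ctrl.goto(W(-.063,ly,.21),q); ctrl.dwell(.2); st("over lane")
    ctrl.movel(W(-.063,ly,.075),.15); st("low")
    r=ctrl.movel(W(-.063,ly,.038),.03,guard=5); st(f"down {r}")
    ctrl.command_gripper(.55)
    ctrl.movel(W(-.063,ly,.13),.2)
def push(ly,x=-.125):
    q=quat(WA)
    ctrl.movel(W(x,ly,.13),.2)
    r=ctrl.movel(W(x,ly,.0455),.12,guard=6); st(f"at knob {r}")
    ctrl.command_gripper(0,40); st("pinch")
    r=ctrl.movel(W(-.03,ly,.0455),.08,guard=20); st(f"push1 {r}")
    r=ctrl.movel(W(.006,ly,.0455),.03,guard=12); st(f"push2 {r}")
    ctrl.command_gripper(.55); ctrl.movel(W(-.03,ly,.15),.2)
E
python3 - <<'E'
from h import *
pick(.4668,.117,-.0025)
place(-.08)
ctrl.movel(W(-.121,-.08,.12),.25); ctrl.dwell(.2)
f=cams.grab_frame("wrist"); save(f,"lane1")
a=f["img"].max(2)<55
import cv2
# compare with the earlier picture taken from the same pose
b=cv2.cvtColor(cv2.imread("pics/pulled.png"),cv2.COLOR_BGR2RGB)
for im in (f["img"],b):
    m=(im.max(2)<60).astype(np.uint8); m[:60]=0;m[255:]=0;m[:,:240]=0;m[:,315:]=0
    n,l,s,c=cv2.connectedComponentsWithStats(m); print([(s[i].tolist(),np.round(c[i],1).tolist()) for i in range(1,n) if s[i,4]>150])
E
```

```text
at handle False t 38.9 tcpW [-0.0962  0.2613 -0.0048] F [-0.3 -0.4  0.6] g 47.7 0.0
grip t 39.5 tcpW [-0.0968  0.2608 -0.0053] F [-0.  -3.   2.8] g 24.1 50.0
lift t 40.7 tcpW [-0.0978  0.2607  0.2084] F [ 0.  -0.3 -2.9] g 24.7 50.0
over lane t 42.2 tcpW [-0.0626 -0.0789  0.2102] F [ 0.7  0.5 -3. ] g 24.7 54.4
low t 43.3 tcpW [-0.0621 -0.0802  0.076 ] F [-0.2  0.2 -4. ] g 24.9 54.4
down True t 44.2 tcpW [-0.0632 -0.0804  0.0447] F [ 0.1 -2.2  3.8] g 24.4 50.0
[([256, 109, 42, 75, 2633], [277.0, 150.7]), ([260, 205, 35, 50, 1035], [277.3, 234.6])]
[([256, 111, 41, 75, 2649], [276.0, 151.5]), ([259, 207, 35, 48, 1027], [275.9, 235.3])]
```

```bash
python3 - <<'E'
from h import *
push(-.08,-.123)
f=look_cold(); save(f,"w_cold3"); 
a=cv2.imread("pics/w_cold3.png")[60:260,100:400]; cv2.imwrite("pics/w_cold3z.png",cv2.resize(a,None,fx=2.6,fy=2.6,interpolation=cv2.INTER_CUBIC))
np.save("fc3.npy",f,allow_pickle=True)
for o in blobs(f): print(np.round(o,4))
E
```

```text
at knob False t 47.2 tcpW [-0.1224 -0.0802  0.046 ] F [ 0.7 -0.5  0.2] g 47.8 0.0
pinch t 47.8 tcpW [-0.1229 -0.0801  0.0457] F [-1.8 -0.3  1.6] g 21.0 39.8
push1 False t 49.2 tcpW [-0.0308 -0.0801  0.0457] F [-3.5 -0.5  6.4] g 21.0 40.0
push2 True t 49.9 tcpW [-0.0122 -0.0802  0.0457] F [-1.1  0.4  4.6] g 21.2 39.9
[ 4.688e-01  2.573e-01 -1.662e-01  4.956e+03]
```

View pics/w_cold3z.png

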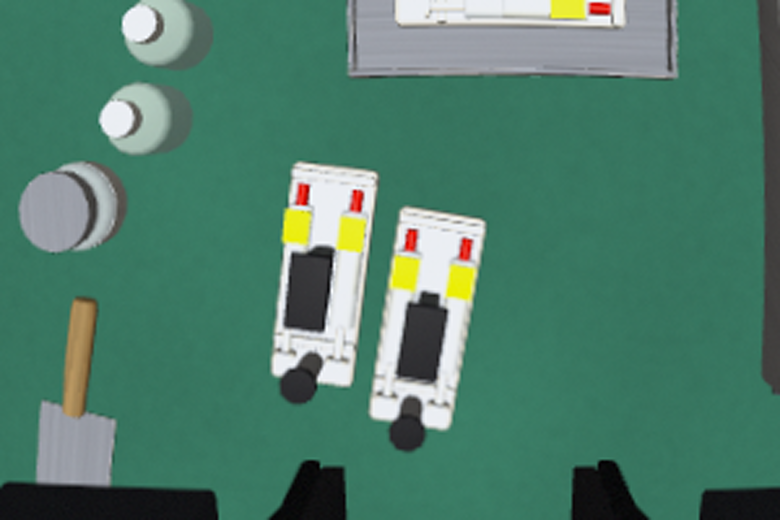

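```bash
python3 - <<'E'
from h import *
f=np.load("fc3.npy",allow_pickle=True).item()
zz=lambda p:(60+p[1]/2.6-.3,100+p[0]/2.6-.3)
loc=[(-.06,0,.072),(0,0,.072),(.075,.029,.014),(.075,-.029,.014),(-.075,-.029,.014),(-.075,.029,.014)]
P={}
for n,Q,x0 in [("A",[(298,383),(308,291),(295,162),(379,172),(352,386),(271,374)],[.47,.3,0]),
 ("B",[(407,432),(423,342),(402,207),(486,220),(451,430),(370,418)],[.45,.22,0])]:
    p,r=fit(f,[(l,zz(q)) for l,q in zip(loc,Q)],x0); print(n,np.round(p,4).tolist(),np.round(r,1).tolist()); P[n]=p
x,y,a=P["B"][:3]
pick(x,y,a)
place(0.)
ctrl.movel(W(-.121,0,.12),.25); ctrl.dwell(.2)
f=cams.grab_frame("wrist"); save(f,"lane2")
m=(f["img"].max(2)<60).astype(np.uint8); m[:60]=0;m[255:]=0;m[:,:230]=0;m[:,325:]=0
n,l,s,c=cv2.connectedComponentsWithStats(m); print([(s[i].tolist(),np.round(c[i],1).tolist()) for i in range(1,n) if s[i,4]>150])
E
```

```text
A [0.4864, 0.2927, -0.154, 0.9801] [[0.2, 0.1], [0.1, -0.0], [-0.2, -0.2], [0.1, 0.1], [-0.2, -0.2], [-0.1, 0.2]]
B [0.4536, 0.2222, -0.1669, 0.9836] [[0.2, 0.6], [0.1, -0.1], [-0.1, -0.4], [0.2, 0.3], [-0.0, -0.2], [-0.3, -0.1]]
at handle False t 55.7 tcpW [-0.1036  0.3671 -0.0048] F [-0.2  0.4 -0.4] g 48.0 0.0
grip t 56.3 tcpW [-0.1042  0.3665 -0.0052] F [-0.1 -1.9  2.6] g 24.6 50.0
lift t 57.5 tcpW [-0.105   0.3663  0.2085] F [ 1.3  0.3 -3.2] g 24.4 50.0
over lane t 59.1 tcpW [-0.0627  0.0009  0.21  ] F [ 0.7  0.5 -3.1] g 24.8 50.0
low t 60.1 tcpW [-0.0621 -0.0001  0.076 ] F [-0.4 -0.1 -1.9] g 24.7 50.0
down True t 61.1 tcpW [-0.0632 -0.0003  0.0446] F [-0.4 -0.5  4.3] g 24.5 50.0
[([257, 109, 42, 76, 2839], [276.9, 149.0]), ([260, 204, 35, 51, 1106], [276.7, 233.3])]
```

```bash
python3 - <<'E'
from h import *
push(0.,-.123)
f=look_cold(); save(f,"w_cold4")
bl=blobs(f)
for o in bl: print(np.round(o,4))
o=bl[0]; x,y,a=.4864,.2927,-.154
d=np.hypot(o[0]+.0013-x,o[1]+.0025-y); print("dev",d)
if len(bl)==1 and d<.006 and abs(o[2]-a)<.06:
    pick(x,y,a); place(.08)
    ctrl.movel(W(-.121,.08,.12),.25); ctrl.dwell(.2)
    f=cams.grab_frame("wrist"); save(f,"lane3")
    m=(f["img"].max(2)<60).astype(np.uint8); m[:60]=0;m[255:]=0;m[:,:230]=0;m[:,325:]=0
    n,l,s,c=cv2.connectedComponentsWithStats(m); print([(s[i].tolist(),np.round(c[i],1).tolist()) for i in range(1,n) if s[i,4]>150])
E
```

```text
at knob False t 64.1 tcpW [-1.225e-01 -1.000e-04  4.590e-02] F [ 1.1 -0.2  0.2] g 47.8 0.0
pinch t 64.7 tcpW [-0.1229 -0.      0.0457] F [-0.2 -0.2  2. ] g 21.3 39.8
push1 False t 66.0 tcpW [-0.0309 -0.0002  0.0457] F [-3.7 -0.1  5. ] g 21.0 40.0
push2 True t 66.8 tcpW [-0.0125 -0.0003  0.0457] F [-1.9  0.2  5.1] g 21.4 40.0
[ 4.845e-01  2.918e-01 -1.501e-01  2.131e+03]
dev 0.0016560802103341597
at handle False t 72.4 tcpW [-0.067   0.4357 -0.0046] F [-0.7 -0.2 -0.5] g 48.0 0.0
grip t 73.0 tcpW [-0.0677  0.435  -0.0052] F [-0.5 -2.2  2.9] g 24.6 50.0
lift t 74.2 tcpW [-0.0683  0.435   0.2083] F [-0.4 -0.7 -2. ] g 24.6 50.0
over lane t 75.7 tcpW [-0.0627  0.0809  0.2099] F [-0.3  1.  -2.5] g 24.4 50.0
low t 76.8 tcpW [-0.0622  0.0801  0.0759] F [ 0.3  0.3 -2.7] g 24.4 50.0
down True t 77.7 tcpW [-0.0631  0.0797  0.0446] F [-0.7  0.1  4.4] g 24.4 49.9
[([258, 111, 42, 75, 2269], [278.5, 155.9]), ([262, 220, 34, 35, 952], [278.4, 237.6])]
```

```bash
python3 - <<'E'
from h import *
push(.08,-.125)
ctrl.goto((.5,-.17,.42),quat(0)); ctrl.dwell(.2)
f=cams.grab_frame("wrist"); save(f,"home")
a=cv2.imread("pics/home.png")[20:220,155:415]; cv2.imwrite("pics/home_z.png",cv2.resize(a,None,fx=3,fy=3,interpolation=cv2.INTER_CUBIC))
E
```

```text
at knob False t 80.8 tcpW [-0.1244  0.08    0.0459] F [-0.2  0.1  0.5] g 47.9 0.0
pinch t 81.4 tcpW [-0.1249  0.0799  0.0458] F [-1.5 -0.5  1.7] g 21.2 39.8
push1 False t 82.7 tcpW [-0.0309  0.0798  0.0457] F [-2.4  0.2  5.3] g 20.9 40.0
push2 True t 83.4 tcpW [-0.0143  0.0796  0.0457] F [-2.1  0.3  4.5] g 20.7 40.0
```

View pics/home_z.png

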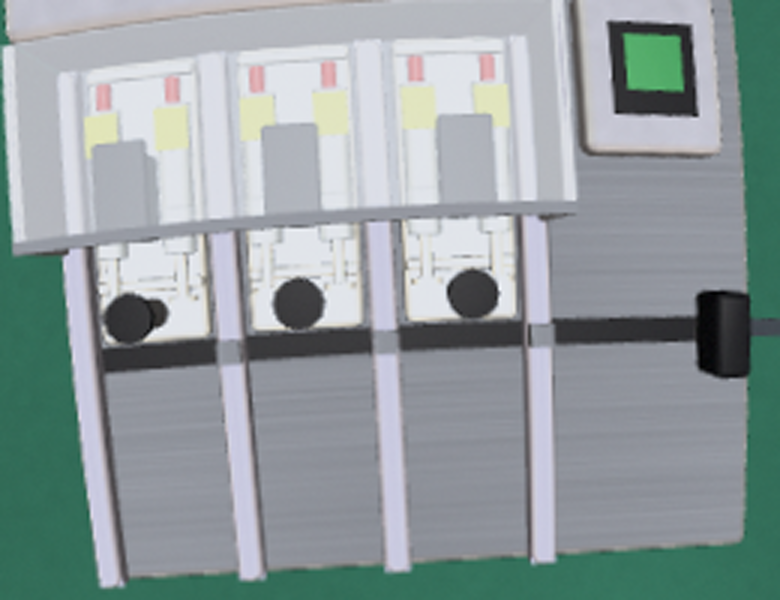

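All three carriers are home: the knobs are at crop (318,130), (304,299) and (294,472), the tails are level just behind the slot, and the slide is still open. Now I lock it.

```bash
python3 - <<'E'
from h import *
ctrl.command_gripper(.6)
ctrl.goto(W(-.034,-.215,.13),quat(WA))
r=ctrl.movel(W(-.034,-.215,.031),.1,guard=8); st(f"down {r}")
ctrl.command_gripper(0,30); st("pinch")
r=ctrl.movel(W(-.034,-.178,.031),.06,guard=20); st(f"a {r}")
r=ctrl.movel(W(-.034,-.1715,.031),.02,guard=14); st(f"b {r}")
ctrl.dwell(.2)
ctrl.command_gripper(.6); ctrl.movel(W(-.034,-.175,.15),.2)
ctrl.goto((.5,-.17,.42),quat(0)); ctrl.dwell(.3)
f=cams.grab_frame("wrist"); save(f,"locked"); st()
a=cv2.imread("pics/locked.png")[20:220,155:415]; b=cv2.resize(a,None,fx=2,fy=2)
f=cams.grab_frame("top"); t=cv2.cvtColor(f["img"],cv2.COLOR_RGB2BGR)[120:290,100:440]
cv2.imwrite("pics/final.png",np.vstack([cv2.resize(b,(700,330)),cv2.resize(t,(700,265))]) )
E
```

```text
down False t 88.8 tcpW [-0.0334 -0.2153  0.0319] F [ 1.  -0.2  0.1] g 52.3 0.0
pinch t 89.5 tcpW [-0.034  -0.2149  0.0311] F [-0.   0.   0.8] g 20.0 30.0
a False t 90.2 tcpW [-0.0342 -0.178   0.0311] F [-1.2 -2.   0.3] g 19.7 30.0
b True t 90.6 tcpW [-0.0342 -0.1749  0.031 ] F [ 0.4 -0.3  2.5] g 19.7 30.0
 t 93.8 tcpW [-0.0795 -0.0278  0.3692] F [0.3 0.  0.2] g 52.0 0.0
```

View pics/final.png

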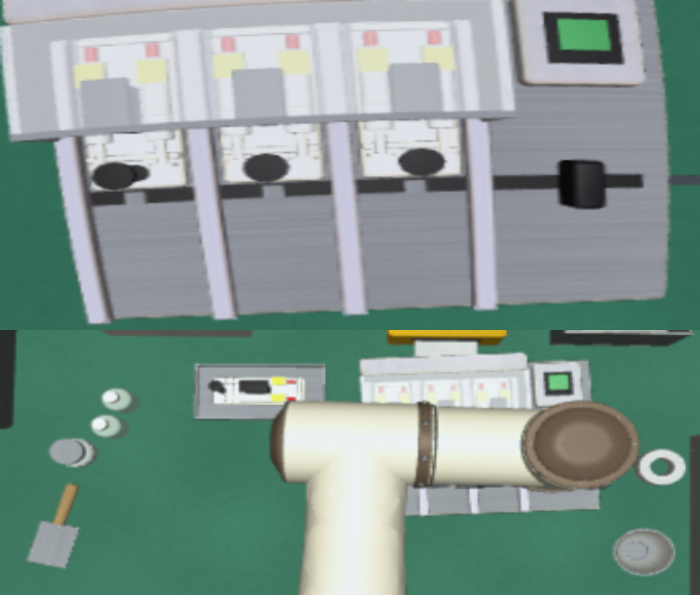

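The slide is locked: its grip is at (183, 582) with a lug in each lane, the finished carrier lies in the tray at (388, 258), and the bystanders are where they were.

```bash
python3 -c "
from plant import order
print(order.hand_in())"
```

```text
the job is handed in; nothing more can be done
None
```

The job is handed in: the finished carrier lies flat in the tray, all three waiting carriers are home in their lanes, and the slide is pushed to its locked end stop; hand-in returned no verdict.

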